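# Clear the wax knife, then hold the curing-box lid at 50 degrees

## Task

On the dental bench a wax knife lies on the rest on top of the curing box's lid: while the lid is still shut, put the knife away standing in the steel cup, handle end down and blade up, and let go of it. Then raise the lid (it has a lifting bar) to 50 degrees and keep holding it there, still, so that a colleague can look at the cast inside; the lid falls shut by itself, so the program finishes while the gripper is holding the lid. Do not shift the other things on the bench.

Things in the scene. Friction and masses are not known exactly. Their poses are not given: they have to be found in the camera images.
- curer: White curing box fixed to the bench, 160 deep (x) x 220 wide (y) x 90 high, walls 6 mm, open on top, closed by a grey lid 8 mm thick (lid top 98 mm above the bench). Origin: centre of its underside; +x points from the front panel to the hinge side, z up. Yaw within about 17 degrees of zero.
- lid_rest (a point): Middle of the knife rest on the lid, on the lying knife's axis: 58 mm before the hinge, 44 mm above the lid. Two steel V forks, 6 mm thick, 18 mm wide, 47 mm to either side along the box's y, the -y one lower: the knife lies along the box's +y, blade end 20 degrees up. Axes as lid_bar.
- lid (a joint): Lid hinge, rad: 0 shut, grows as the lid opens, stop at 1.4. 50 degrees = 0.873. Lid mass about 0.4 kg, nothing keeps it open: it falls shut from any angle.
- lid_bar (a point): Middle of the lid's round steel lifting bar, diameter 10, 100 long along the lid's y, axis 36 mm above the lid, on a post (diameter 8) 3 mm from each end. Lid shut: 18 mm behind the box's front edge, 134 mm above the bench. Axes turn with the lid (shut: those of the box): x to the hinge, z off the lid. The bar can turn between the pads.
- lid_hinge (a point): Point on the lid's hinge axis, in the middle of its width: box x = +80 mm, 90 mm above the bench. The axis runs along the box's y; the bar moves about it on a circle of 149 mm radius (142 mm along the shut lid, 44 mm above the hinge).
- knife: Wax knife, about 45 g: round aluminium handle, diameter 12 mm, 140 mm long, then a thin steel shank and small blade to 185 mm in all. Origin: centre of the handle's butt end; +z runs along the handle to the blade. At the start the forks carry it about 25 and 125 mm from the butt; between them the handle is free. Centre of mass about 75 mm from the butt.
- cup: Loose round steel cup, straight sided, about 0.4 kg: outer diameter 58, inner diameter 50, height 70, floor 6 mm thick. Origin: centre of its underside, z up. Empty at the start.
- cup_rim (a point): Centre of the cup's mouth, 70 mm above its underside.
- cast: Bystander: plaster cast of teeth, 50 x 60 x 30 mm high, on the bench before the cup. Origin at its underside.
- dish: Bystander: small glass dish, 60 across, 22 high, behind the cup. Origin at its underside.
- flask: Bystander: amber bottle, 42 across, 85 high, at the back. Origin at its underside.
- jar: Bystander: small white jar, 44 across, 55 high, at the right side. Origin at its underside.
- bowl: Bystander: black rubber mixing bowl, 104 across, 55 high, at the left side. Origin at its underside.
- brush: Bystander: brush about 160 mm long lying at the right side. Origin at its underside.

How it is judged:
On the way:
1. with the lid still shut, the knife stands in the cup, butt down, let go (z of knife in the frame of cup between 0 and 0.035 m and horizontal distance between knife and cup below 0.028 m and angle between knife's own z axis and vertical below 0.65 rad and angle between cup's own z axis and vertical below 0.1 rad and contact force between the fingers and knife below 0.05 N and linear speed of knife below 0.03 m/s and value of joint lid below 0.1 rad), for 0.3 s.
At the end, for the whole second after the job is handed in: Fingers hold the lid still at 50 +-6 degrees; knife and cup do not touch the box; the knife stands butt down in the upright cup (butt within 35 mm of its underside, leaning under 37 degrees), not touched by the fingers; each bystander is within 30 mm of its start (z of knife in the frame of cup between 0 and 0.035 m and horizontal distance between knife and cup below 0.028 m and angle between knife's own z axis and vertical below 0.65 rad and angle between cup's own z axis and vertical below 0.1 rad and contact force between the fingers and knife below 0.05 N and linear speed of knife below 0.03 m/s and value of joint lid between 0.768 and 0.978 rad and velocity of joint lid between -0.05 and 0.05 rad/s and contact force between the fingers and curer above 0.5 N and contact force between each of knife, cup and curer below 0.05 N and distance of each of cast, dish, flask, jar, bowl, brush from where it was at the start of the episode below 0.03 m); the arm keeps its last pose, push and grip.
It fails at once if the lid was opened before the knife was put in the cup (value of joint lid above 0.15 rad and horizontal distance between knife and cup above 0.06 m).
It fails at once if a bystander was shifted by 30 mm or more (distance of any of cast, dish, flask, jar, bowl, brush from where it was at the start of the episode above 0.03 m).
It also fails if it takes over 54 s, if anything falls off the work surface, if the arm or the gripper's body presses on something with over 40 N, if the wrist force passes 120 N, or if a joint passes its speed limit or range.

## Robot

A 6-joint arm with a two-finger parallel gripper is mounted at the origin on the work surface. World frame = base frame: x ahead of the robot, y to its left, z up, the work surface at z = 0. Lengths are in m, angles in rad, forces in N, time in s.
With the tool pointing down it reaches from about 0.35 to 0.85 m from the base axis. Payload 8.1 kg.
Tool frame: the origin (TCP) lies between the finger pads; the fingertips stand 25 mm ahead of it and the grasp point (between the pads) lies 6 mm ahead of it; z points along the fingers, y is the line along which they close (so a half turn about z gives the same grasp; the last joint's range is limited). The gripper opens to 93 mm and grips with 3 to 60 N. Pads are 15 mm wide; open, the fingers measure 128 mm over their backs; the gripper's body (75 mm by 188 mm) begins 65 mm behind the grasp point.
Start: joints at [1.13, 0.13, 1.488, -0, 1.523, -0.085], TCP at [0.209, 0.562, 0.244] pointing down, gripper open.
Joint ranges: [-2.96, 2.96], [-0.89, 2.26], [0.02, 2.5], [-1.34, 4.48], [0, 2.73], [-2.66, 2.66]. Speed limits (rad/s): [2.39, 2.39, 2.79, 3.14, 3.14, 3.14].

## Interface

Orientations are given as a rotation vector (axis times angle).
In Python, from plant import robot gives the robot as it stands.
- The arm moves only by the tool arm_command, never from a script. Its argument "increments" is text: rows parted by semicolons, each of 5 numbers parted by spaces: the closure, from 0 (fully open) to 1 (shut), then the shift along the tool's x, y, z in mm, then the turn about the tool's z in rad. A call has 1 to 5 rows; each row is the pose to reach, as a shift and turn from the pose commanded when the call began, along the tool's axes at that moment; what a row does not reach only later rows make up. A row lasts 1/10 s, in which the tool goes at most 50 mm and 8.59 degrees, less where a joint would pass 70% of its speed; a pose out of reach is approached as far as the arm can. A call with a gripper value outside its range is refused whole. The fingers move at their own pace and stop on an object; "grip_force" is the grip in N (left out, the last holds). Time passes only in rows, so rows that repeat a pose let the fingers close. It gives the time, the measured TCP pose, the force, the opening and the grip force at its end, in the units of the state.
- robot.read_state(): the state, without advancing time (a new reading comes with each control period).
- robot.read_camera(name): name is "side" or "top" or "wrist"; returns the picture (480x640x3 uint8, blue, green, red); there is no depth.
- robot.camera_model(name): a dict with "fx", "fy", "cx", "cy" (pixels), "D" ([k1, k2, p1, p2, k3] as OpenCV has them; the pictures are not rectified), "eye" and "rotation" of the camera in the world. Camera axes: x right, y down, z forward; pixel columns grow to the right and rows downward; lengths in m; the calibration is good to about 2 mm. A picture is of the moment at which its call begins: read the wrist's pose just before it. camera_model takes no time and is no camera call; for the wrist camera it gives the pose at the moment of the call.
- robot.close_job(): hands the job in; it is judged then, once.
The state is a dict: "t": time; "q": joint angles; "dq": joint speeds; "joint_torque": joint torques, N m; "tool_pos": TCP position; "orientation": TCP orientation; "force": force on the tool from outside, world axes, zero at the start; "wrist_torque": the same for the moment, N m; "opening": finger opening in m; "gripper_force": force on a finger pad.
Only numpy, scipy, OpenCV 4.12 (cv2) and the standard library are available. Lean on these libraries where they do the work, as an engineer would, in place of code of your own. Each camera call takes 0.05 s, during which the arm holds its last target. There are 200 camera calls.

## Working session

There is one attempt and no reset: what is moved stays moved. The work goes in short steps, Python scripts to look and compute and a tool call to move; the robot and the scene stay as the last step left them, time stands still between calls to the robot, and variables do not carry over. Pictures are saved under pics/ and viewed, at most 10 in all, crops included, and the job is handed in when it is done.

Besides the shell and the picture viewer there is one more tool, called after "Emit:" as name(argument=value, ...) on one line, values as JSON. arm_command: Moves the arm, as the interface text tells. Its arguments: {"type":"object","properties":{"increments":{"type":"string"},"grip_force":{"type":"number"}},"required":["increments"]}

```bash
mkdir -p pics; ls
python3 - <<'E'
from plant import robot
import cv2,numpy as np
s=robot.read_state();print(s)
for n in("top","side","wrist"):
    m=robot.camera_model(n);print(n,m)
    i=robot.read_camera(n);cv2.imwrite(f"pics/{n}0.png",i)
E
```

```text
pics
{'t': 0.0, 'q': array([ 1.12962175e+00,  1.31193099e-01,  1.48930520e+00, -1.72820766e-05,
        1.52297110e+00, -8.54192932e-02]), 'dq': array([ 0.0003004 ,  0.00019542,  0.00020908, -0.00078164, -0.00198942,
        0.00157391]), 'joint_torque': array([-5.22919217e-04, -5.59842074e+01, -4.91750658e+01,  7.67050311e-02,
        3.56122339e-02, -1.55974858e-04]), 'tool_pos': array([0.20874726, 0.56195019, 0.24255409]), 'orientation': array([-5.55791856e-01, -3.09155747e+00,  2.85301530e-03]), 'force': array([ 0.40257573,  0.04226383, -0.68098106]), 'wrist_torque': array([0.02235346, 0.05904983, 0.00645329]), 'gripper_force': 0.0, 'opening': 0.09301603363409057}
top {'fx': 566.6395658721684, 'fy': 566.6395658721684, 'cx': 311.87998468293733, 'cy': 238.43995959531205, 'D': array([-0.10053108,  0.        ,  0.        ,  0.        ,  0.        ]), 'eye': array([0.40460772, 0.01099053, 1.34005597]), 'rotation': array([-2.14307686,  2.12242495, -0.15767893])}
side {'fx': 479.6127980095602, 'fy': 479.6127980095602, 'cx': 321.6972714804945, 'cy': 244.3327366106033, 'D': array([0.03181839, 0.        , 0.        , 0.        , 0.        ]), 'eye': array([ 0.21749258, -0.66975403,  1.0590811 ]), 'rotation': array([-2.39430229,  0.63757483, -0.2346581 ])}
wrist {'fx': 370.79389264606294, 'fy': 370.79389264606294, 'cx': 311.0970672276645, 'cy': 235.50413866233262, 'D': array([-0.04740133,  0.        ,  0.        ,  0.        ,  0.        ]), 'eye': array([0.13938052, 0.58859495, 0.38375558]), 'rotation': array([2.38495374, 1.66143435, 0.22527336])}
```

View pics/top0.png

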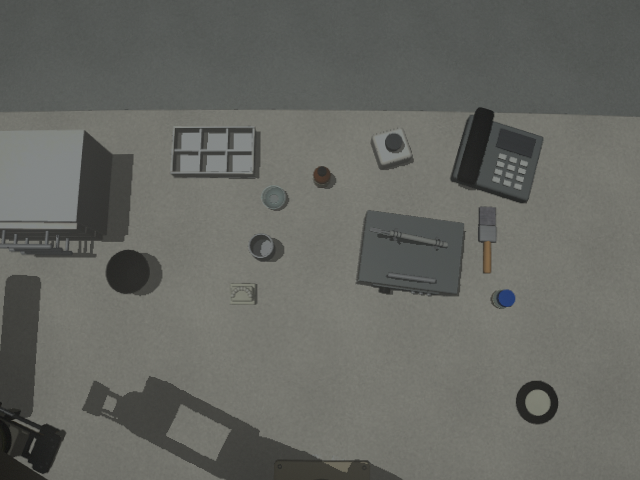

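View pics/side0.png

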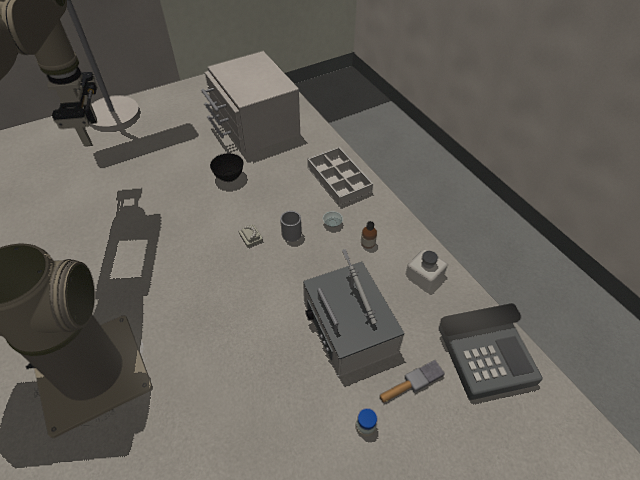

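```bash
cat > h.py <<'E'
import cv2,numpy as np
from scipy.spatial.transform import Rotation as R
def K(m): return np.array([[m["fx"],0,m["cx"]],[0,m["fy"],m["cy"]],[0,0,1]])
def rays(m,px):
    p=cv2.undistortPoints(np.array(px,float).reshape(-1,1,2),K(m),m["D"]).reshape(-1,2)
    return R.from_rotvec(m["rotation"]).apply(np.c_[p,np.ones(len(p))])
def onplane(m,px,z):
    d=rays(m,px); return m["eye"]+d*((np.array(z)-m["eye"][2])/d[:,2])[:,None]
def tri(m1,p1,m2,p2):
    d1=rays(m1,[p1])[0];d2=rays(m2,[p2])[0]
    s=np.linalg.lstsq(np.c_[d1,-d2],m2["eye"]-m1["eye"],rcond=None)[0]
    a=m1["eye"]+s[0]*d1;b=m2["eye"]+s[1]*d2
    return (a+b)/2,np.linalg.norm(a-b)
def proj(m,P):
    r=R.from_rotvec(m["rotation"]).inv()
    return cv2.projectPoints(np.array(P,float).reshape(-1,1,3),r.as_rotvec(),r.apply(-m["eye"]),K(m),m["D"])[0].reshape(-1,2)
E
python3 - <<'E'
import cv2,numpy as np
t=cv2.imread("pics/top0.png")[200:305,350:475];s=cv2.imread("pics/side0.png")[205:385,270:410]
f=lambda i,k:cv2.convertScaleAbs(cv2.resize(i,None,fx=k,fy=k,interpolation=cv2.INTER_CUBIC),alpha=1.5)
a=f(t,3.2);b=f(s,3);c=f(cv2.imread("pics/top0.png")[225:270,240:285],4)
o=np.zeros((580,800,3),np.uint8);o[:a.shape[0],:a.shape[1]]=a;o[:b.shape[0],-b.shape[1]-0:]=b[:, :800] if 0 else o[:b.shape[0],-b.shape[1]:]
x0=400;w=min(400,b.shape[1]);o[:b.shape[0],x0:x0+w]=b[:,:w];o[380:380+c.shape[0],:c.shape[1]]=c
cv2.imwrite("pics/crop.png",o)
E
```

```text
(no output)
```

View pics/crop.png

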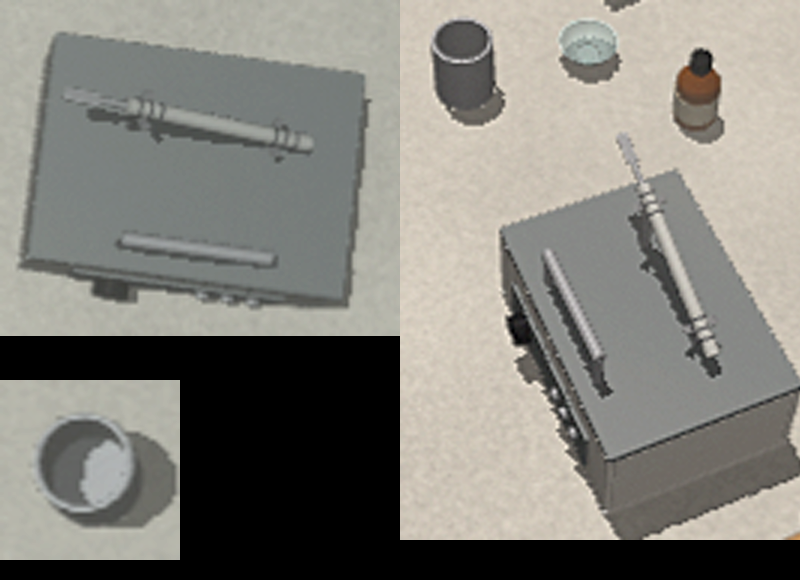

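Run:
```python
from h import *
from plant import robot
T=robot.camera_model("top");S=robot.camera_model("side")
np.set_printoptions(precision=4,suppress=True)
b=onplane(T,[(387.2,275.3),(435.9,281.2)],.135);print("bar",b,b.mean(0),np.linalg.norm(b[0]-b[1]))
print("tri",tri(T,(387.2,275.3),S,(318.3,289.3)),tri(T,(435.9,281.2),S,(337.7,325)))
c=onplane(T,[(367.8,210.3),(463.8,222.5),(356.9,281.9)],.098);print("lid",c)
e=b[0]-b[1];e/=np.linalg.norm(e);yaw=np.arctan2(-e[0],e[1]);print("yaw bar",yaw)
e=c[0]-c[1];print("yaw hinge edge",np.arctan2(-e[0],e[1]),np.linalg.norm(e)); e=c[0]-c[2];print("yaw side",np.arctan2(e[1],e[0]),np.linalg.norm(e))
m=(c[1]+c[2])/2;print("lid centre",m)
for y in(yaw,):
    ux=np.array([np.cos(y),np.sin(y),0]);uy=np.array([-ux[1],ux[0],0])
    print("rest from bar",b.mean(0)+84*.001*ux,"hinge",b.mean(0)+.142*ux,"centre from bar",b.mean(0)+.062*ux)
print("butt",tri(T,(447.5,245),S,(374,324.)),"cup",tri(T,(261.2,246),S,(291.3,218.3)),onplane(T,[(261.2,246)],.07))
# bystanders rough
print(onplane(T,[(275,198),(243,294),(322,176)],[.02,.03,.085]))
M=R.from_rotvec(robot.read_state()["orientation"]).as_matrix();print(M)
```

```text
bar [[ 0.5202 -0.135   0.135 ]
 [ 0.5084 -0.2392  0.135 ]] [ 0.5143 -0.1871  0.135 ] 0.10486171735942319
tri (array([ 0.5221, -0.136 ,  0.1308]), np.float64(0.003084663808461094)) (array([ 0.5105, -0.2399,  0.1354]), np.float64(0.004679754474170664))
lid [[ 0.6693 -0.0975  0.098 ]
 [ 0.6436 -0.313   0.098 ]
 [ 0.5087 -0.0728  0.098 ]]
yaw bar -0.11361755169541334
yaw hinge edge -0.11890842959112723 0.21699773896048843
yaw side -0.15264730323394507 0.16249159888981735
lid centre [ 0.5762 -0.1929  0.098 ]
rest from bar [ 0.5978 -0.1966  0.135 ] hinge [ 0.6554 -0.2032  0.135 ] centre from bar [ 0.5759 -0.1941  0.135 ]
butt (array([ 0.5895, -0.2702,  0.1179]), np.float64(0.0005360064890340528)) cup (array([0.5933, 0.1417, 0.0679]), np.float64(0.005166263661367935)) [[0.5905 0.1422 0.07  ]]
[[0.7141 0.1172 0.02  ]
 [0.4837 0.1859 0.03  ]
 [0.7513 0.0056 0.085 ]]
[[-0.9374  0.3484 -0.0006]
 [ 0.3484  0.9374 -0.0013]
 [ 0.0001 -0.0014 -1.    ]]
```

Emit:
arm_command(increments="0.3 -37 -33 0 0; 0.3 -75 -66 0 0; 0.3 -112 -99 0 0; 0.3 -150 -132 0 0; 0.3 -187 -166 0 0", grip_force=3)

```text
t: 0.65
tool_pos: [0.3266, 0.3404, 0.2434]
orientation: [0.555, 3.092, -0.0]
force: [1.1, -0.3, 0.7]
opening: 0.0661
gripper_force: 0.0
```

Emit:
arm_command(increments="0.3 -37 -33 0 0; 0.3 -75 -66 0 0; 0.3 -112 -99 0 0; 0.3 -150 -132 0 0; 0.3 -187 -166 0 0")

```text
t: 1.15
tool_pos: [0.4439, 0.12, 0.2436]
orientation: [0.556, 3.092, 0.0]
force: [0.8, 1.7, -0.4]
opening: 0.0654
gripper_force: 0.0
```

Emit:
arm_command(increments="0.3 -37 -33 0 0.14; 0.3 -75 -66 0 0.28; 0.3 -112 -99 0 0.42; 0.3 -150 -132 0 0.56; 0.3 -187 -166 0 0.7")

```text
t: 1.65
tool_pos: [0.5611, -0.1003, 0.2434]
orientation: [-1.591, -2.709, -0.0]
force: [0.2, 0.1, -0.4]
opening: 0.0653
gripper_force: 0.0
```

Emit:
arm_command(increments="0.3 -20 0 0 0.126; 0.3 -45 0 0 0.252; 0.3 -70 0 0 0.378; 0.3 -81 0 0 0.504; 0.3 -81 0 0 0.627")

```text
t: 2.15
tool_pos: [0.6006, -0.1704, 0.2428]
orientation: [-2.349, -2.085, 0.001]
force: [-0.6, -0.1, -0.4]
opening: 0.0652
gripper_force: 0.0
```

Run:
```python
from h import *
from plant import robot
s=robot.read_state();print(s["tool_pos"],R.from_rotvec(s["orientation"]).as_matrix().round(3))
m=robot.camera_model("wrist");i=robot.read_camera("wrist");cv2.imwrite("pics/w1.png",i)
B=np.array([.5897,-.267,.1163]);d=np.array([.94*.1177,.94*.993,.342])
for k in(0,.03,.075,.105,.14):print(k,proj(m,[B+k*d]).round(1))
g=s["tool_pos"]+[0,0,-.006];print("grasp",proj(m,[g]))
```

```text
[ 0.60061391 -0.17038141  0.2427523 ] [[ 0.119  0.993 -0.001]
 [ 0.993 -0.119  0.   ]
 [-0.    -0.001 -1.   ]]
0 [[310.7 348.8]]
0.03 [[310.7 324.6]]
0.075 [[310.7 281.8]]
0.105 [[310.6 248.1]]
0.14 [[310.6 201.9]]
grasp [[308.8441269  310.07836966]]
```

View pics/w1.png

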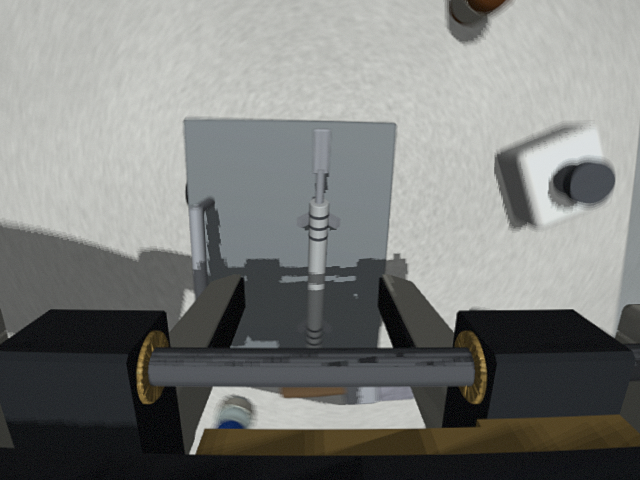

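Emit:
arm_command(increments="0.4 2 4 30 0; 0.4 2 4 60 0; 0.4 2 4 85 0; 0.4 2 4 85 0; 0.6 2 4 85 0")

```text
t: 2.7
tool_pos: [0.6043, -0.1669, 0.1586]
orientation: [-2.34, -2.095, 0.001]
force: [0.4, -0.2, 1.3]
opening: 0.0517
gripper_force: 0.0
```

Emit:
arm_command(increments="1 0 0 0 0; 1 0 0 0 0; 1 0 0 0 0; 1 0 0 0 0; 1 0 0 0 0", grip_force=4)

```text
t: 3.2
tool_pos: [0.6048, -0.1673, 0.1591]
orientation: [2.342, 2.093, 0.0]
force: [0.2, 0.4, 0.2]
opening: 0.0123
gripper_force: 0.0
```

Emit:
arm_command(increments="1 0 0 0 0; 1 0 0 0 0; 1 0 0 0 0; 1 0 0 0 0; 1 0 0 0 0")

```text
t: 3.7
tool_pos: [0.6049, -0.1673, 0.1589]
orientation: [2.342, 2.093, 0.0]
force: [1.0, 0.3, 3.3]
opening: 0.0119
gripper_force: 4.0
```

Emit:
arm_command(increments="1 0 0 -25 0; 1 0 0 -60 0; 1 0 0 -100 0; 1 0 0 -140 0; 1 0 0 -140 0")

```text
t: 4.2
tool_pos: [0.6069, -0.168, 0.3061]
orientation: [2.335, 2.088, 0.007]
force: [-0.2, 0.6, 0.3]
opening: 0.012
gripper_force: 4.0
```

Emit:
arm_command(increments="1 0 0 0 0; 1 0 0 0 0; 1 0 0 0 0; 1 0 0 0 0; 1 0 0 0 0", grip_force=3)

```text
t: 4.7
tool_pos: [0.6043, -0.1671, 0.2975]
orientation: [-2.341, -2.093, 0.001]
force: [0.4, -0.2, -0.2]
opening: 0.0118
gripper_force: 3.0
```

Run:
```python
from h import *
from plant import robot
s=robot.read_state();print(s["t"],s["tool_pos"],s["opening"],s["force"])
a=robot.read_camera("side");g=proj(robot.camera_model("side"),[s["tool_pos"]])[0];print(g)
b=robot.read_camera("wrist")
x,y=[int(v) for v in g];c=a[max(0,y-90):y+110,max(0,x-100):x+100]
c=cv2.resize(c,None,fx=2,fy=2);o=np.zeros((480,800,3),np.uint8);o[:c.shape[0],:c.shape[1]]=c;w=cv2.resize(b,(400,300));o[:300,400:]=w
cv2.imwrite("pics/lift.png",o)
```

```text
4.7 [ 0.60432906 -0.16708051  0.29754591] 0.011773847043285221 [ 0.36933356 -0.18752167 -0.15068539]
[359.85303027 238.96122115]
```

View pics/lift.png

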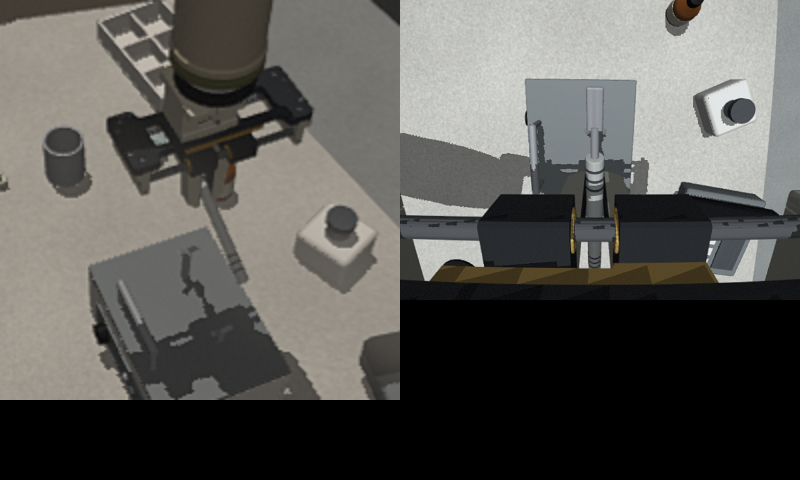

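Run:
```python
from h import *
from plant import robot
S=robot.camera_model("side");W=robot.camera_model("wrist")
p=robot.read_state()["tool_pos"];g=p-[0,0,.006]
def vp(m,px):  # onto vertical plane through g containing uy
    n=np.array([.993,-.119,0]);d=rays(m,[px])[0];P=m["eye"]+d*(n@(g-m["eye"])/(n@d))
    u=(P-g)@[.119,.993,0];return (u*1000).round(1),((P-g)[2]*1000).round(1)
print(g)
for q in((378,287),(379,285),(365,240)):print(q,vp(S,q))
for q in((312,256),(304.,146)):print(q,vp(W,((q[0]),q[1])))
c=cv2.imread("pics/side0.png")
```

```text
[ 0.60454439 -0.16713936  0.29215038]
(378, 287) (np.float64(-91.6), np.float64(-45.7))
(379, 285) (np.float64(-93.7), np.float64(-35.5))
(365, 240) (np.float64(-20.0), np.float64(24.4))
(312, 256) (np.float64(118.3), np.float64(271.9))
(304.0, 146) (np.float64(74.5), np.float64(120.4))
```

Emit:
arm_command(increments="1 40 0 0 0; 1 85 0 0 0; 1 130 0 0 0; 1 170 0 0 0; 1 193 0 0 0", grip_force=4)

```text
t: 5.3
tool_pos: [0.6263, 0.0278, 0.2987]
orientation: [-2.34, -2.096, -0.001]
force: [-0.2, 0.2, -0.6]
opening: 0.0117
gripper_force: 4.0
```

Emit:
arm_command(increments="1 0 0 40 0; 1 0 0 85 0; 1 0 0 130 0; 1 0 0 170 0; 1 0 0 200 0")

```text
t: 5.8
tool_pos: [0.6247, 0.0247, 0.0953]
orientation: [-2.341, -2.092, 0.004]
force: [0.2, 0.6, -0.7]
opening: 0.0117
gripper_force: 4.0
```

Emit:
arm_command(increments="1 0 0 0 0; 1 -5 0 0 0; 1 -10 0 0 0; 1 -13 0 0 0; 1 -16 0 0 0")

```text
t: 6.3
tool_pos: [0.6263, 0.0092, 0.1015]
orientation: [2.341, 2.092, 0.007]
force: [0.8, 5.7, 1.9]
opening: 0.0117
gripper_force: 4.0
```

Run:
```python
from h import *
from plant import robot
s=robot.read_state();print(s["t"],s["tool_pos"],s["opening"],s["force"])
a=robot.read_camera("side");g=proj(robot.camera_model("side"),[s["tool_pos"]])[0];print(g)
x,y=[int(v) for v in g];x0,y0=max(0,x-70),max(0,y-50);print(x0,y0);c=a[y0:y0+130,x0:x0+190]
cv2.imwrite("pics/wall.png",cv2.convertScaleAbs(cv2.resize(c,None,fx=4,fy=4,interpolation=cv2.INTER_CUBIC),alpha=1.5))
```

```text
6.3 [0.62625935 0.00920405 0.10149127] 0.011677525332129388 [0.82065142 5.72279204 1.89771281]
[324.83012663 238.26234067]
254 188
```

View pics/wall.png

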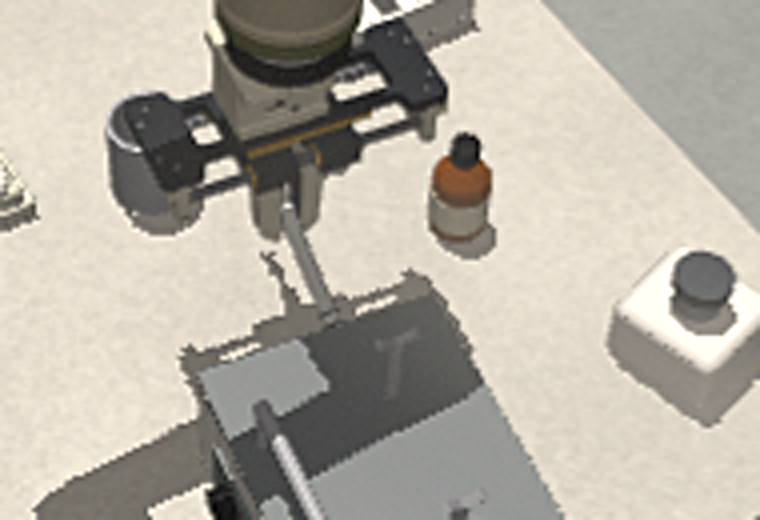

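Emit:
arm_command(increments="1 -4 0 -10 0; 1 -9 0 -18 0; 1 -15 0 -27 0; 1 -21 0 -36 0; 1 -28 0 -45 0")

```text
t: 6.85
tool_pos: [0.6213, -0.0201, 0.1447]
orientation: [2.342, 2.093, -0.0]
force: [-0.2, -0.4, -0.3]
opening: 0.0116
gripper_force: 4.0
```

Emit:
arm_command(increments="1 -10 0 -6 0; 1 -20 0 -10 0; 1 -30 0 -14 0; 1 -40 0 -18 0; 1 -46 0 -20 0")

```text
t: 7.35
tool_pos: [0.6158, -0.0656, 0.1635]
orientation: [-2.342, -2.092, 0.0]
force: [0.1, 3.2, -2.1]
opening: 0.0116
gripper_force: 4.0
```

Run:
```python
from h import *
from plant import robot
s=robot.read_state();print(s["t"],s["tool_pos"],s["opening"],s["force"])
a=robot.read_camera("side");g=proj(robot.camera_model("side"),[s["tool_pos"]])[0];print(g)
b=robot.read_camera("wrist")
x,y=[int(v) for v in g];x0,y0=max(0,x-50),max(0,y-40);print(x0,y0);c=a[y0:y0+110,x0:x0+110]
c=cv2.resize(c,None,fx=4,fy=4,interpolation=cv2.INTER_CUBIC);o=np.zeros((440,800,3),np.uint8);o[:,:440]=c;o[:270,440:]=cv2.resize(b,(360,270))
cv2.imwrite("pics/wall2.png",cv2.convertScaleAbs(o,alpha=1.5))
```

```text
7.35 [ 0.61577844 -0.0656481   0.16346838] 0.01159832850775642 [ 0.06811659  3.20191096 -2.06200815]
[337.064249   244.35430884]
287 204
```

View pics/wall2.png

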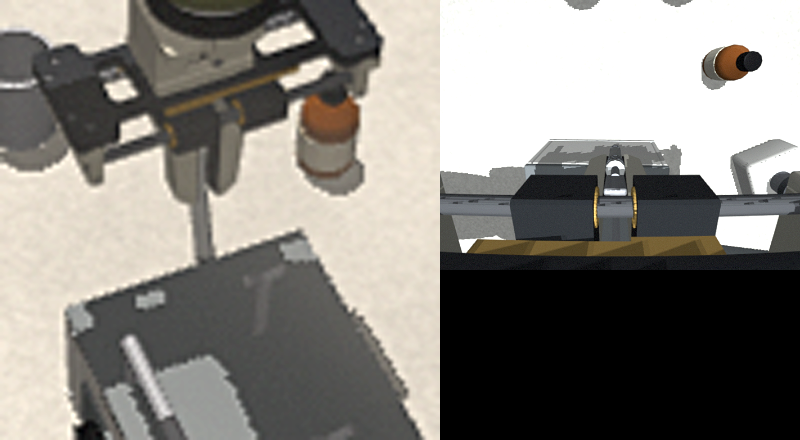

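Run:
```python
from h import *
from plant import robot
S=robot.camera_model("side");W=robot.camera_model("wrist")
g=robot.read_state()["tool_pos"]-[0,0,.006];print(g)
def vp(m,px):
    n=np.array([.993,-.119,0]);d=rays(m,[px])[0];P=m["eye"]+d*(n@(g-m["eye"])/(n@d))
    return ((P-g)@[.119,.993,0]*1000).round(1),((P-g)[2]*1000).round(1)
print(vp(S,(338.3,268.5)),vp(S,(337.7,247)),vp(W,(311,299)))
for th in (45,55,65,75,85):
    print(th,[proj(W,[g+k*np.array([.119*np.cos(t),.993*np.cos(t),np.sin(t)])]).round(0)[0] for t in[np.radians(th)] for k in(.035,.08)])
i=robot.read_camera("wrist")[230:390,230:400];cv2.imwrite("pics/w3.png",cv2.convertScaleAbs(cv2.resize(i,None,fx=3,fy=3),alpha=1.3))
```

```text
[ 0.61596636 -0.06586492  0.15757537]
(np.float64(-13.2), np.float64(-75.6)) (np.float64(-3.5), np.float64(-0.1)) (np.float64(184.8), np.float64(375.6))
45 [array([309., 279.]), array([309., 210.])]
55 [array([309., 296.]), array([308., 263.])]
65 [array([308., 314.]), array([307., 324.])]
75 [array([308., 332.]), array([307., 387.])]
85 [array([308., 349.]), array([307., 444.])]
```

View pics/w3.png

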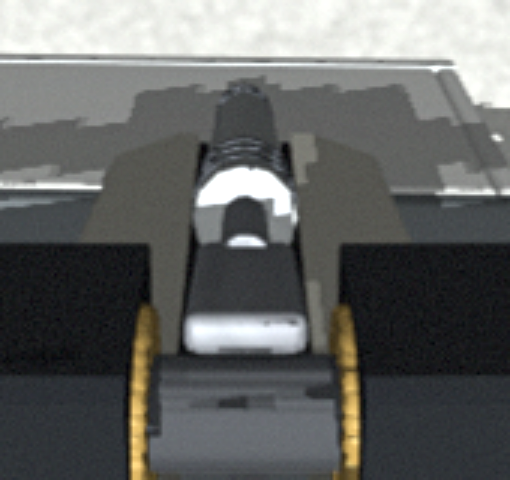

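Emit:
arm_command(increments="1 10 0 -10 0; 1 20 -5 -50 0; 1 60 -15 -60 0; 1 105 -25 -60 0; 1 150 -35 -60 0", grip_force=5)

```text
t: 8.0
tool_pos: [0.5984, 0.0902, 0.2256]
orientation: [2.341, 2.092, 0.003]
force: [0.5, 0.2, -1.7]
opening: 0.0115
gripper_force: 5.0
```

Emit:
arm_command(increments="1 35 -7 0 0; 1 60 -12 0 0; 1 66 -12 0 0; 1 66 -12 0 0; 1 66 -12 0 0")

```text
t: 8.5
tool_pos: [0.5938, 0.1546, 0.2239]
orientation: [2.342, 2.093, -0.0]
force: [1.0, -0.6, -0.4]
opening: 0.0116
gripper_force: 5.0
```

Run:
```python
from h import *
from plant import robot
s=robot.read_state();print(s["t"],s["tool_pos"],s["opening"],s["force"])
S=robot.camera_model("side");T=robot.camera_model("top")
a=robot.read_camera("side");cv2.imwrite("pics/s4.png",a);g=s["tool_pos"]-[0,0,.006]
x,y=[int(v) for v in proj(S,[g])[0]];x0,y0=max(0,x-70),max(0,y-45);print(x0,y0)
for u in(-.05,-.035,-.02,-.01,0):print(u,(proj(S,[g+u*np.array([.119,.993,0])-[0,0,.098]])[0]-[x0,y0])*5)
print((proj(S,[[.593,.142,.07],[.5905,.1422,.07]])-[x0,y0])*5)
cv2.imwrite("pics/cup.png",cv2.convertScaleAbs(cv2.resize(a[y0:y0+115,x0:x0+150],None,fx=5,fy=5,interpolation=cv2.INTER_CUBIC),alpha=1.4))
```

```text
8.5 [0.59379342 0.15455778 0.22389134] 0.01157199639597538 [ 1.00448031 -0.56789999 -0.40432529]
215 130
-0.05 [395.72441945 425.5475027 ]
-0.035 [385.57553948 406.30071255]
-0.02 [375.56109418 387.3094599 ]
-0.01 [368.95809573 374.78794705]
0 [362.41278832 362.37608683]
[[375.9726913  439.84364354]
 [371.79797249 441.26857277]]
```

View pics/cup.png

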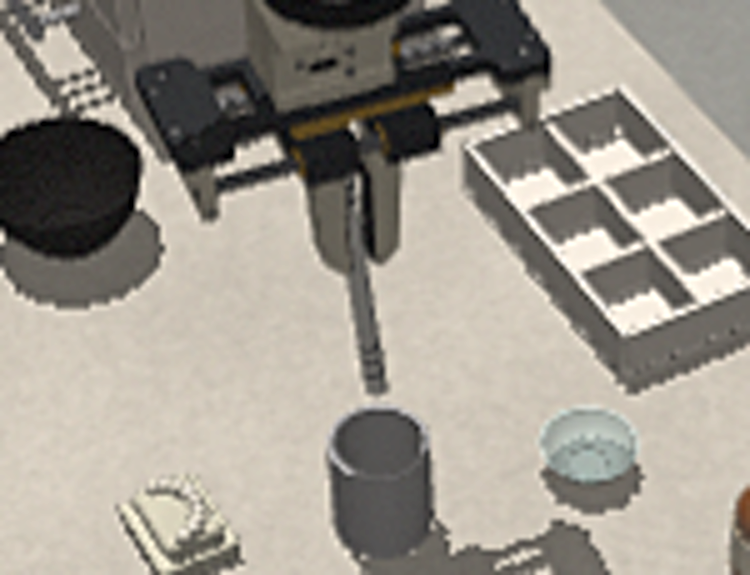

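Emit:
arm_command(increments="1 0 3 0 0; 1 0 3 20 0; 1 0 3 45 0; 1 0 3 70 0; 1 0 3 85 0")

```text
t: 9.05
tool_pos: [0.5959, 0.1534, 0.1363]
orientation: [-2.343, -2.091, 0.004]
force: [-0.4, -0.5, -0.9]
opening: 0.0116
gripper_force: 5.0
```

Emit:
arm_command(increments="1 0 0 8 0; 1 0 0 14 0; 1 0 0 20 0; 1 0 0 20 0; 1 0 0 20 0")

```text
t: 9.55
tool_pos: [0.5971, 0.1548, 0.1194]
orientation: [2.342, 2.093, 0.001]
force: [-0.4, 0.4, -0.6]
opening: 0.011
gripper_force: 5.0
```

Emit:
arm_command(increments="0.8 0 0 0 0; 0.6 0 0 0 0; 0.3 0 0 0 0; 0 0 0 0 0; 0 0 0 0 0")

```text
t: 10.05
tool_pos: [0.5966, 0.1547, 0.1187]
orientation: [2.342, 2.094, 0.0]
force: [0.8, 0.1, 0.5]
opening: 0.0463
gripper_force: 0.0
```

Emit:
arm_command(increments="0 0 0 0 0; 0 0 0 0 0; 0 0 0 0 0; 0 0 0 0 0; 0 0 0 0 0")

```text
t: 10.55
tool_pos: [0.5966, 0.1547, 0.1186]
orientation: [-2.342, -2.094, 0.0]
force: [-0.7, -0.0, -0.3]
opening: 0.0859
gripper_force: 0.0
```

Run:
```python
from h import *
from plant import robot
s=robot.read_state();print(s["t"],s["tool_pos"],s["opening"],s["force"])
S=robot.camera_model("side")
a=robot.read_camera("side");w=robot.read_camera("wrist")
x,y=[int(v) for v in proj(S,[[.595,.142,.07]])[0]];x0,y0=max(0,x-60),max(0,y-60);print(x0,y0)
o=np.zeros((500,800,3),np.uint8);o[:500,:450]=cv2.resize(a[y0:y0+100,x0:x0+90],None,fx=5,fy=5);o[:262,450:]=cv2.resize(w,(350,262))
cv2.imwrite("pics/rel.png",cv2.convertScaleAbs(o,alpha=1.3))
```

```text
10.55 [0.59659792 0.15472069 0.11860516] 0.08585337093225856 [-0.67395132 -0.03885846 -0.33975227]
230 157
```

View pics/rel.png

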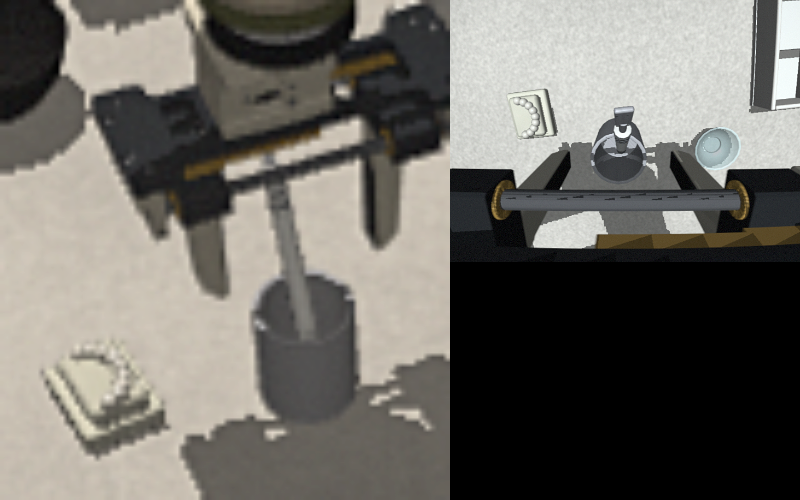

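Emit:
arm_command(increments="0.2 0 0 0 0; 0.2 0 0 -30 0; 0.2 0 0 -70 0; 0.2 0 0 -115 0; 0.2 0 0 -150 0")

```text
t: 11.15
tool_pos: [0.5969, 0.1548, 0.2716]
orientation: [2.341, 2.093, 0.003]
force: [1.5, 0.4, 0.5]
opening: 0.0743
gripper_force: 0.0
```

Emit:
arm_command(increments="0.4 -45 -5 0 0; 0.4 -90 -10 0 0; 0.4 -135 -15 0 0; 0.4 -180 -20 0 0; 0.4 -225 -25 0 0")

```text
t: 11.65
tool_pos: [0.546, -0.0676, 0.2688]
orientation: [2.342, 2.094, 0.0]
force: [-0.2, -0.8, 0.5]
opening: 0.0558
gripper_force: 0.0
```

Emit:
arm_command(increments="0.4 -45 -5 0 0; 0.4 -90 -10 0 0; 0.4 -124 -13 0 0; 0.4 -124 -13 0 0; 0.4 -124 -13 0 0")

```text
t: 12.15
tool_pos: [0.5196, -0.1884, 0.2686]
orientation: [-2.344, -2.091, -0.001]
force: [-0.2, 0.7, -0.3]
opening: 0.0556
gripper_force: 0.0
```

Run:
```python
from h import *
from plant import robot
s=robot.read_state();print(s["t"],s["tool_pos"],s["opening"],s["force"],R.from_rotvec(s["orientation"]).as_matrix()[:,0])
m=robot.camera_model("wrist");w=robot.read_camera("wrist");a=robot.read_camera("side");b=robot.read_camera("top")
for n,i in(("w5",w),("s5",a),("t5",b)):cv2.imwrite(f"pics/{n}.png",i)
mid=np.array([.5143,-.187,.134]);uy=np.array([.1177,.993,0]);ux=np.array([.993,-.1177,0])
for k in(-.05,-.02,0,.02,.05):
    p=proj(m,[mid+k*uy])[0];q=proj(m,[mid+k*uy+.005*ux])[0];r=int(round(p[1]));c=int(p[0])
    print(k,p.round(1),"5mm=",(q-p)[0].round(1))
    if 0<=r<480:
        g=cv2.cvtColor(w,cv2.COLOR_BGR2GRAY)[max(0,r-1):r+2].mean(0);print(c-25,g[c-25:c+26].astype(int))
# knife presence: bright in cup in side/top via difference with start
d=cv2.absdiff(a,cv2.imread("pics/side0.png")).max(2)
x,y=[int(v) for v in proj(robot.camera_model("side"),[[.595,.142,.07]])[0]]
n,l,st,ce=cv2.connectedComponentsWithStats((d[y-70:y+40,x-50:x+50]>25).astype(np.uint8))
print([(st[i],ce[i].round()) for i in range(1,n) if st[i][4]>15])
```

```text
12.15 [ 0.51963767 -0.18837352  0.26864473] 0.055566163445642844 [-0.21113637  0.73373832 -0.29363719] [1.13773254e-01 9.93506661e-01 4.02594523e-04]
-0.05 [302.9 291.3] 5mm= 6.2
277 [ 98  96  96  98 100 102 101  97  98  98  99  87  57  56  61  61  62  63
  61  61  61  62  63  61  60  61  68  74  77  79  80  84  80  81  76  71
  65  61  62  62  61  62  63  63  62  62  62  63  62  62  61]
-0.02 [302.8 256.2] 5mm= 6.4
277 [ 95  94  93  92  91  93  95  91  78  72  72  77  95 122 134 133 131 133
 131 133 132 132 132 133 124 105 118 139 150 161 165 167 166 159 151 141
 123  95  93 120 131 133 131 131 132 132 132 132 132 132 132]
0 [302.8 231.6] 5mm= 6.5
277 [198 199 197 198 199 198 195 187 168 164 148 113  98 122 137 135 136 134
 134 135 135 135 136 135 132 117 112 134 148 157 164 169 169 162 153 144
 130 107  76 100 136 136 135 135 133 136 135 135 135 135 135]
0.02 [302.8 206. ] 5mm= 6.6
277 [194 191 191 192 195 195 196 195 192 180 149 116 102 125 139 137 138 137
 136 138 138 137 138 138 138 125 112 128 145 154 163 171 172 167 157 149
 136 119  99 109 130 138 138 137 137 137 136 137 137 138 137]
0.05 [302.8 165.9] 5mm= 6.8
277 [ 17  21  22  23  21  22  21  19  22  63 103 108 112 131 142 143 140 142
 142 141 141 140 142 141 143 126 104 119 133 144 152 159 162 158 150 140
 132 120 106 117 141 141 140 140 141 140 142 140 142 141 141]
[(array([   0,    0,  100,  110, 6013], dtype=int32), array([63., 48.]))]
```

Emit:
arm_command(increments="0.4 0 -1 40 0; 0.4 0 -1 80 0; 0.4 0 -1 110 0; 0.4 0 -1 124 0; 0.6 0 -1 124 0", grip_force=15)

```text
t: 12.8
tool_pos: [0.5177, -0.1861, 0.1425]
orientation: [-2.338, -2.093, 0.002]
force: [-0.0, -0.0, -0.3]
opening: 0.0516
gripper_force: 0.0
```

Emit:
arm_command(increments="1 0 0 0 0; 1 0 0 0 0; 1 0 0 0 0; 1 0 0 0 0; 1 0 0 0 0")

```text
t: 13.3
tool_pos: [0.5191, -0.188, 0.1453]
orientation: [2.342, 2.093, 0.0]
force: [-8.8, 0.9, 4.3]
opening: 0.0125
gripper_force: 5.1
```

Emit:
arm_command(increments="1 0 0 0 0; 1 0 0 0 0; 1 0 0 0 0; 1 0 0 0 0; 1 0 0 0 0")

```text
t: 13.8
tool_pos: [0.5178, -0.1878, 0.1451]
orientation: [-2.341, -2.092, 0.003]
force: [-8.1, 1.1, 8.1]
opening: 0.0095
gripper_force: 15.0
```

Run:
```python
from h import *
from plant import robot
s=robot.read_state();print(s["t"],s["tool_pos"],s["opening"],s["force"])
a=cv2.imread("pics/side0.png");b=cv2.imread("pics/s5.png");S=robot.camera_model("side")
# knife: bright-ness difference above the cup rim
x,y=[int(v) for v in proj(S,[[.595,.142,.07]])[0]];print(x,y)
d=cv2.cvtColor(b,6)[y-34:y+20:3,x-22:x+24:2].astype(int);print(d)
for t in np.arange(0,51,10):
    f=np.radians(162.8-t);print(t,(149*np.cos(f)+142.3).round(1),(149*np.sin(f)-44).round(1))
```

```text
13.8 [ 0.51776667 -0.18781433  0.14511196] 0.009547518272967442 [-8.08303267  1.08068671  8.08864665]
290 217
[[ 62  62  64  63  63  63  63  64  63  61  62  62  62  61  61  62  62  61
   61  63  62  63  63]
 [ 78  84  87  89  89  92 100  88  88 113 115 112 115 122 127 132 137 147
  159 168  70  51  54]
 [147 148 150 149 150 151 150 116  83 145 152 148 152 153 150 153 153 150
  152 161  68  53  55]
 [147 149 146 148 146 148 149 111  95  31 155 154 151 149 150 151 149 151
  152 157  81  53  55]
 [148 145 149 151 148 151 149 159  74  53 151 150 153 149 151 152 154 156
  153 160  82  53  56]
 [150 148 149 148 149 148 151 153  57  55 112 152 149 149 153 157 152 151
  153 156  82  53  54]
 [153 149 148 153 150 153 151 152 113  96  84 158 154 155 151 150 148 150
  150 162  53  55  56]
 [153 150 150 148 153 150 154 153 161  88  84 153 153 152 150 150 152 155
  154 167  49  55  55]
 [151 149 153 150 153 153 150 147 153  85  97 140 153 155 152 152 154 153
  150 165  62  54  57]
 [150 152 155 152 150 153 150 152 153 114  96  87 145 153 151 151 149 151
  153 162  75  72  55]
 [153 153 153 151 151 153 149 152 103  48  95  93  58  56  63 138 152 148
  149 163  40  99  89]
 [156 151 152 154 149 151 149  65  54  59  82  99  65  63  61  45 136 154
  102  77  45  45  51]
 [153 155 156 154 153 152 137  56  57  59  58 100  76  62  60  46 103 156
   87  80  86  38  50]
 [153 155 151 148 152 152 108 141  63  56  55  96  92  56  63 128  38 152
  125  64  82  59  35]
 [153 155 148 150 154 155 141  49  51  91 161 140 146 101  55  58  41 153
  153 103  77  74  24]
 [157 155 153 149 153 150 165  50  60  62  63  65  65  62  63  59  45 151
  149 118  60  80  46]
 [157 151 150 151 150 151 162  53  58  62  62  65  64  64  63  58  45 154
  153 116  60  62  83]
 [151 151 151 153 151 156 156  59  57  61  63  65  64  62  60  59  46  74
  161  99  60  64  60]]
0 -0.0 0.1
10 9.8 24.1
20 23.6 46.1
30 41.1 65.3
40 61.6 81.2
50 84.6 93.4
```

Emit:
arm_command(increments="1 0 1.6 -5 0; 1 0 3.5 -10 0; 1 0 5.5 -15 0; 1 0 7.6 -19.5 0; 1 0 9.8 -24 0")

```text
t: 14.3
tool_pos: [0.5267, -0.1889, 0.1681]
orientation: [-2.34, -2.091, 0.005]
force: [-10.0, -1.9, 1.2]
opening: 0.0091
gripper_force: 15.0
```

Emit:
arm_command(increments="1 0 2.5 -4.5 0; 1 0 5 -9 0; 1 0 8 -13.5 0; 1 0 10.8 -18 0; 1 0 13.8 -22 0")

```text
t: 14.8
tool_pos: [0.54, -0.1906, 0.1907]
orientation: [-2.34, -2.09, 0.006]
force: [-15.2, -0.2, 8.0]
opening: 0.0097
gripper_force: 15.0
```

Emit:
arm_command(increments="1 0 3.2 -4.1 0; 1 0 6.6 -8 0; 1 0 10.2 -12 0; 1 0 13.8 -15.6 0; 1 0 17.5 -19.2 0")

```text
t: 15.3
tool_pos: [0.5575, -0.1929, 0.2114]
orientation: [-2.341, -2.091, 0.006]
force: [-18.6, 0.5, 16.0]
opening: 0.0094
gripper_force: 15.0
```

Emit:
arm_command(increments="1 0 3 -4.5 0; 1 0 6.5 -8.5 0; 1 0 10.5 -12 0; 1 0 14.8 -15 0; 1 0 19 -18 0")

```text
t: 15.8
tool_pos: [0.5781, -0.1954, 0.2289]
orientation: [2.343, 2.092, -0.003]
force: [-5.4, -3.4, 4.2]
opening: 0.0093
gripper_force: 15.0
```

Emit:
arm_command(increments="1 0 4 -3 0; 1 0 8.5 -6 0; 1 0 13 -8.5 0; 1 0 17.5 -11 0; 1 0 22 -13 0")

```text
t: 16.3
tool_pos: [0.6003, -0.1982, 0.2416]
orientation: [2.343, 2.092, -0.002]
force: [-4.0, -4.1, 3.2]
opening: 0.0093
gripper_force: 15.0
```

Emit:
arm_command(increments="1 0 0 0 0; 1 0 0 0 0; 1 0 0 0 0; 1 0 0 0 0; 1 0 0 0 0")

```text
t: 16.8
tool_pos: [0.6002, -0.1981, 0.2415]
orientation: [2.342, 2.092, -0.002]
force: [-3.0, -5.1, 3.3]
opening: 0.0095
gripper_force: 15.0
```

Run:
```python
from h import *
from plant import robot
s=robot.read_state();print(s["t"],s["tool_pos"],s["opening"],s["force"],s["gripper_force"])
a=robot.read_camera("side");cv2.imwrite("pics/s6.png",a);b=robot.read_camera("top");cv2.imwrite("pics/t6.png",b)
# lid angle from tool travel about hinge (start = shut bar grip)
ux=np.array([.993,-.1177]);p0=np.array([.51777,-.18781]);d=(s["tool_pos"][:2]-p0)@ux;h=s["tool_pos"][2]-.1451
print(d,h,"angle",162.8-np.degrees(np.arctan2(.044+h,-.142+d)),np.hypot(.044+h,-.142+d))
S=robot.camera_model("side");x,y=[int(v) for v in proj(S,[[.595,.142,.07]])[0]]
old=cv2.imread("pics/s5.png");print("cup/knife change",(cv2.absdiff(a,old).max(2)[y-30:y+30,x-15:x+18]>30).mean())
for c,z in (([.7141,.1172],.02),([.4837,.1859],.03)):
    u,v=[int(t) for t in proj(S,[[*c,z]])[0]];print((cv2.absdiff(a,cv2.imread("pics/side0.png")).max(2)[v-8:v+8,u-8:u+8]>30).mean())
```

```text
16.8 [ 0.60016028 -0.19807268  0.24152669] 0.009539586281385522 [-3.00167971 -5.1268663   3.25245089] 15.015266239643097
0.08302146110423082 0.09642668957932432 angle 50.017826899047975 0.15230930108331422
cup/knife change 0.15606060606060607
0.0
0.0
```

Run:
```python
import cv2
g=cv2.cvtColor(cv2.imread("pics/s6.png"),6)[183:237:3,268:314:2].astype(int);print(g)
```

```text
[[ 64  63  61  63  64  62  62  62  62  62  65  63  63  63  61  63  62  64
   62  63  62  63  64]
 [ 61  60  68  67  63  74  76  71  61  89  88  85 100 100 101  99 119 115
  110 108 137 136 128]
 [149 151 152 151 151 153 151 118  85 146 152 151 153 153 150 155 155 151
  153 157 154 155 155]
 [149 152 148 149 146 149 149 112  96  30 156 154 152 150 152 151 151 152
  153 155 154 151 155]
 [149 146 150 152 149 152 150 160  72  55 152 151 155 150 152 153 155 157
  155 160 156 154 154]
 [151 149 150 149 150 150 151 155  58  55 113 154 152 151 154 158 153 152
  155 154 156 156 153]
 [153 150 149 154 150 155 152 152 113  98  86 159 156 154 152 152 149 151
  152 155 155 159 152]
 [154 151 152 151 156 153 156 155 162  90  87 154 154 154 152 152 153 156
  154 157 151 152 151]
 [153 149 154 150 154 155 153 150 155  87  99 141 154 157 154 154 156 155
  152 155 155 154 150]
 [152 151 154 151 152 155 151 155 153 115  98  87 146 155 152 153 150 153
  155 153 153 152 150]
 [154 154 155 151 152 153 152 152 106  50  96  93  59  57  65 140 153 149
  150 151 150 151 154]
 [156 152 152 154 151 153 150  67  57  61  85  99  66  65  61  46 137 153
  151 155 154 149 151]
 [153 157 157 155 156 154 138  60  58  60  59 100  77  64  63  49 105 155
  151 154 155 149 152]
 [155 156 152 150 155 153 109 142  67  57  57  97  93  57  61 130  41 153
  152 153 155 152 155]
 [153 157 149 152 155 155 143  49  53  92 161 139 147 103  56  59  43 154
  151 154 149 152 153]
 [158 155 156 150 154 152 166  52  60  62  64  65  66  65  64  62  46 153
  150 151 155 151 150]
 [156 152 151 153 151 153 163  55  59  62  64  66  66  65  64  61  48 157
  153 149 153 149 151]
 [152 152 153 154 153 157 157  59  59  63  64  66  66  65  62  61  48  75
  161 156 153 150 153]]
```

The knife and cup haven't moved; only a shadow changed. The lid is held still at about 50°, so I'm handing the job in.

```bash
python3 -c "
from plant import robot
print(robot.close_job())"
```

```text
the job is handed in; nothing more can be done
None
```

The job is handed in, at about 17 s of the 54 s allowed: the knife stands butt down in the cup, released before the lid was opened, and the gripper is holding the lid still at about 50 degrees (worked out from the arm's travel, not seen directly). The cast and dish show no shift in the pictures; I did not check the other bystanders, and the judge's result was not shown.

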